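Tighten the feeder pump's cover in cross order

ROBOT

A 6-joint arm with a two-finger parallel gripper is mounted at the origin on the work surface. World frame = base frame: x ahead of the robot, y to its left, z up, the work surface at z = 0. Lengths are in m, angles in rad, forces in N, time in s.
With the tool pointing down it reaches from about 0.325 to 0.775 m from the base axis. Payload 5.5 kg.
Tool frame: the origin (TCP) lies on the mounting face of the last link; the fingertips stand 182 mm ahead of it and the grasp point (between the pads) lies 163 mm ahead of it; x points along the fingers, z is the direction in which the jaws open and shut, and the axes are right-handed (so a half turn about x gives the same grasp; the last joint's range is limited). The gripper opens to 88 mm and grips with 3 to 60 N. Pads are 20 mm wide; open, the fingers measure 115 mm over their backs; the gripper's body (75 mm by 178 mm) begins 61 mm behind the grasp point.
Start: joints at [1.133, 0.091, 1.231, -0, 1.82, -0.057], TCP at [0.223, 0.557, 0.405] pointing down, gripper open.
Joint ranges: [-2.87, 2.87], [-0.86, 2.18], [0.17, 2.46], [-1.51, 4.65], [0.06, 2.69], [-2.65, 2.65]. Speed limits (rad/s): [2.57, 2.57, 3.01, 3.14, 3.14, 3.14].

INTERFACE

Orientations are given as a unit quaternion [w, x, y, z].
In Python, from bench import readout, camera, camera_params, r gives the robot as it stands.
- The arm moves only by the tool send_rows, never from a script. Its argument "plan" is a list of rows, each a list of 4 numbers: the shift along the world's x, y, z in m, then the turn about the world's z in rad. A call has 1 to 12 rows; each row shifts and turns the commanded pose from where the row before left it; what a row does not reach is not made up. A row lasts 1/10 s, in which the tool goes at most 50 mm and 8.59 degrees, less where a joint would pass 70% of its speed; a pose out of reach is approached as far as the arm can. A call with a gripper value outside its range is refused whole. "hand" is the opening, from 0 (shut) to 1 (fully open), set as the call begins (left out, the last holds). The fingers move at their own pace and stop on an object; the grip force is fixed at half the most. Time passes only in rows, so rows that do not move let the fingers close. It gives the time, the measured TCP pose, the force and the opening at its end, in the units of the state.
- readout.read_state(): the state, without advancing time (a new reading comes with each control period).
- camera(name): name is "side" or "top"; returns (picture, depth): 420x560x3 uint8, blue, green, red; 420x560 float32, m along the optical axis (not along the pixel's ray), 0 where there is no reading.
- camera_params(name): a dict with "K" (3x3 intrinsics, pixels), "k1" (the pictures are not rectified: a ray, as slopes to the right and down, at radius r is drawn at 1 + k1 r^2 times it, then the intrinsics apply), "camera_from_world" (4x4, takes a point from world to camera coordinates). Camera axes: x right, y up, looking along -z (the intrinsics and any distortion apply to the point x, -y, -z); pixel columns grow to the right and rows downward; lengths in m; the calibration is good to about 2 mm. A picture is of the moment at which its call begins. camera_params takes no time and is no camera call.
- r.sign_off(): hands the job in, once; it reports no verdict.
The state is a dict: "time": time; "joint_pos": joint angles; "dq": joint speeds; "joint_efforts": joint torques, N m; "eef_pos": TCP position; "tcp_rot": TCP orientation; "ft_force": force on the tool from outside, world axes, zero at the start; "moment": the same for the moment, N m; "width": finger opening in m.
Only numpy, scipy, OpenCV 4.12 (cv2) and the standard library are available. Lean on these libraries where they do the work, as an engineer would, in place of code of your own. Each camera call takes 0.05 s, during which the arm holds its last target. There are 200 camera calls.

TASK

The cover of the sheet feeder's vacuum pump is held by four wing nuts, of which one is already tight: its wing stands crosswise to the other three. Tighten those three clockwise, about a quarter turn each, until every wing is parallel to the tight one, which stays as it is. Keep the cross order so that the cover seats evenly: first the nut diagonally opposite the tight one, and only then the other two, in either order.

Things in the scene. Friction and masses are not known exactly. Their poses are not given: they have to be found in the camera images.
- pump: low square grey vacuum pump fixed to the table, foot 200 x 200 mm, aluminium cover 170 x 170 mm with its top 67 mm above the table and a 12 mm high cap in the middle, brass pipe stub on its +x side. Origin: centre of the underside, z up. The four nuts stand on the cover at x = +-55, y = +-55 mm: neighbours 110 mm apart, diagonal ones 156 mm
- nut_a (a point): the tight nut: centre of its wing, an upright dark steel bar 56 long, 12 thick, 34 mm high, on the nut's axis; 99 mm above the table, 11 below the wing's top, 23 above the round hub (24 mm wide) under it. x along the wing, z up. All nuts turn about z between two stops 90 degrees apart, clockwise from above to tighten, with light friction (0.12 N m), stay put and keep their height. Tight: wing along the pump's y
- nut_b (a point): a loose wing nut; same make, size and point as nut_a, at another corner (which one differs from run to run). x along its wing, which at the start lies along the pump's x axis or up to 15 degrees clockwise of it; tight, after about a quarter turn clockwise from above, it lies along the pump's y axis
- nut_c (a point): a loose wing nut; same make, size and point as nut_a, at another corner (which one differs from run to run). x along its wing, which at the start lies along the pump's x axis or up to 15 degrees clockwise of it; tight, after about a quarter turn clockwise from above, it lies along the pump's y axis
- nut_d (a point): a loose wing nut; same make, size and point as nut_a, at another corner (which one differs from run to run). x along its wing, which at the start lies along the pump's x axis or up to 15 degrees clockwise of it; tight, after about a quarter turn clockwise from above, it lies along the pump's y axis

How it is judged:
On the way:
1. the nut diagonally opposite the tight one is tight (within 15 degrees) while the other two are still loose (((horizontal distance between nut_b and nut_a above 0.135 m and angle between the x axis of each of nut_b, nut_a and the y axis of pump, either way round below 0.26 rad and angle between the x axis of each of nut_c, nut_d and the y axis of pump, either way round above 0.8 rad) or (horizontal distance between nut_c and nut_a above 0.135 m and angle between the x axis of each of nut_c, nut_a and the y axis of pump, either way round below 0.26 rad and angle between the x axis of each of nut_b, nut_d and the y axis of pump, either way round above 0.8 rad) or (horizontal distance between nut_d and nut_a above 0.135 m and angle between the x axis of each of nut_d, nut_a and the y axis of pump, either way round below 0.26 rad and angle between the x axis of each of nut_b, nut_c and the y axis of pump, either way round above 0.8 rad))), for 0.2 s.
At the end, for the whole second after the job is handed in: all four wings lie along the pump's y axis (parallel to the wing that was tight at the start) within 15 degrees (angle between the x axis of each of nut_a, nut_b, nut_c, nut_d and the y axis of pump, either way round below 0.26 rad); the robot touches nothing.
It also fails if it takes over 51 s, if anything falls off the work surface, if the arm or the gripper's body presses on something with over 40 N, if the wrist force passes 120 N, or if a joint passes its speed limit or range.

## Working session

There is one attempt and no reset: what is moved stays moved. The work goes in short steps, Python scripts to look and compute and a tool call to move; the robot and the scene stay as the last step left them, time stands still between calls to the robot, and variables do not carry over. Pictures are saved under pics/ and viewed, about 8 in all and at most 12, crops included, and the job is handed in when it is done.

Besides the shell and the picture viewer there is one more tool, called after "Emit:" as name(argument=value, ...), one argument or row to a line, values as JSON. send_rows: Moves the arm, as the interface text tells. Its arguments: {"type":"object","properties":{"plan":{"type":"array","items":{"type":"array","items":{"type":"number"}}},"hand":{"type":"number"}},"required":["plan"]}

```bash
ls; mkdir -p pics
cat > h.py <<'E'
import numpy as np, cv2
from bench import readout, camera, camera_params, r
def cloud(name):
    im,d=camera(name); p=camera_params(name); K=np.array(p["K"],float); k1=p["k1"]
    T=np.linalg.inv(np.array(p["camera_from_world"]))
    v,u=np.mgrid[0:d.shape[0],0:d.shape[1]].astype(float)
    pts=np.stack([u.ravel(),v.ravel()],1)[:,None]
    s=cv2.undistortPoints(pts,K,np.array([k1,0,0,0,0.]))[:,0]
    z=d.ravel(); P=np.stack([s[:,0]*z,-s[:,1]*z,-z],1)@T[:3,:3].T+T[:3,3]
    P[z==0]=np.nan
    return im,d,P.reshape(*d.shape,3)
E
python3 - <<'E'
from h import *
s=readout.read_state(); print(s)
for n in("top","side"):
    im,d,P=cloud(n); cv2.imwrite(f"pics/{n}0.png",im); np.save(f"{n}.npy",P)
    print(n,np.round(np.linalg.inv(np.array(camera_params(n)["camera_from_world"])),3))
P=np.load("top.npy"); m=(P[...,2]>0.098)&(P[...,2]<0.12)
n,l,st,c=cv2.connectedComponentsWithStats(m.astype(np.uint8))
for i in range(1,n):
    if st[i,4]>15:
        q=P[l==i]; (ce,wh,a)=cv2.minAreaRect(q[:,:2].astype(np.float32)*1000); 
        w,V=np.linalg.eigh(np.cov(q[:,:2].T)); print(st[i],np.round(ce,1),np.round(wh,1),q.mean(0).round(3),np.degrees(np.arctan2(V[1,1],V[0,1])).round(1))
E
```

```text
pics
{'time': 0.0, 'joint_pos': array([ 1.13330977e+00,  9.18637839e-02,  1.23187841e+00,  2.40384259e-06,
        1.81980851e+00, -5.66887099e-02]), 'dq': array([-0.00058783, -0.00024421,  0.00156714,  0.00034211, -0.00094623,
       -0.00070373]), 'joint_efforts': array([-5.91280786e-04, -4.46431983e+01, -4.06458199e+01,  6.96796062e-02,
        2.90561275e-02, -1.26004916e-04]), 'eef_pos': array([0.22301542, 0.55707362, 0.40350781]), 'tcp_rot': array([ 0.58499453, -0.39669329,  0.58618412,  0.39598487]), 'ft_force': array([-0.1578078 ,  0.28352286,  1.11581151]), 'moment': array([-0.02470844,  0.01151526,  0.04200351]), 'width': 0.08796483480601001}
top [[-0.012  0.984 -0.18   0.416]
 [-1.    -0.013 -0.001  0.07 ]
 [-0.003  0.18   0.984  0.941]
 [ 0.     0.     0.     1.   ]]
side [[ 0.712  0.414 -0.568  0.197]
 [-0.702  0.399 -0.589 -0.335]
 [-0.018  0.818  0.575  0.463]
 [ 0.     0.     0.     1.   ]]
[   0    0   74  123 1470] [804.7 423.8] [101.2 236.6] [0.794 0.428 0.11 ] 167.3
[289 158  19  33 267] [625.8  35.7] [55.3 12.4] [0.625 0.036 0.109] -156.9
[228 185  18  34 253] [582.  136.5] [54.3 11.9] [0.581 0.136 0.11 ] -159.0
[320 218  15  36 279] [525.6  -7.7] [55.9 12.2] [ 0.525 -0.007  0.109] -169.4
[248 253  33  22 280] [481.8  93.2] [12.3 55.1] [0.481 0.093 0.109] 117.0
```

View pics/top0.png

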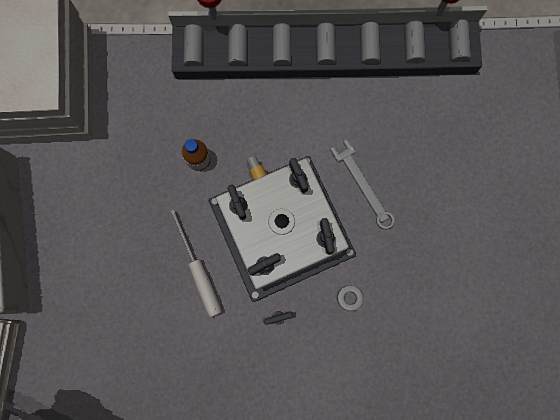

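Run:
```python
from h import *
P=np.load("top.npy")
m=(P[...,2]>0.06)&(P[...,2]<0.073)&(abs(P[...,0]-.553)<.16)&(abs(P[...,1]-.064)<.16)
q=P[m][:,:2].astype(np.float32)*1000; print(len(q),cv2.minAreaRect(q))
S=np.load("side.npy"); m=(S[...,2]>0.1)&(S[...,2]<0.12)&(abs(S[...,0]-.553)<.14)&(abs(S[...,1]-.064)<.14)
n,l,st,c=cv2.connectedComponentsWithStats(m.astype(np.uint8))
for i in range(1,n):
    if st[i,4]>30:
        q=S[l==i]; print(st[i],cv2.minAreaRect(q[:,:2].astype(np.float32)*1000),q[:,2].max())
```

```text
8653 ((601.0296020507812, 88.53254699707031), (285.0876159667969, 179.87991333007812), 27.333593368530273)
[241 168  20  21 214] ((582.69384765625, 134.3336181640625), (55.88084030151367, 11.483306884765625), 17.3021183013916) 0.11834682839119665
[303 179  17  23 213] ((625.2380981445312, 34.32744216918945), (54.45779800415039, 11.436436653137207), 21.103527069091797) 0.11819752701780567
[203 205  35  15 354] ((480.61102294921875, 92.14483642578125), (12.754110336303711, 54.87741470336914), 27.82514190673828) 0.11852486254354933
[274 215  26  27 335] ((524.32861328125, -8.675920486450195), (54.97742462158203, 12.065055847167969), 10.701698303222656) 0.1176164150414809
```

Run:
```python
from h import *
P=np.load("top.npy")
for a in ((130,175,175,215),(155,185,240,262)):
    q=P[a[0]:a[1],a[2]:a[3]].reshape(-1,3); q=q[q[:,2]>.02]; print(np.nanmin(q,0).round(3),np.nanmax(q,0).round(3))
S=np.load("side.npy"); m=(S[...,2]>0.03)&(abs(S[...,0]-.64)<.06)&(abs(S[...,1]-.22)<.05); q=S[m]; print(len(q),q.min(0),q.max(0))
im=cv2.imread("pics/side0.png")
```

```text
[0.659 0.191 0.02 ] [0.702 0.234 0.095]
[0.618 0.097 0.031] [0.676 0.127 0.071]
443 [0.66119322 0.18975239 0.03010911] [0.69795792 0.22715754 0.09265078]
```

View pics/side0.png

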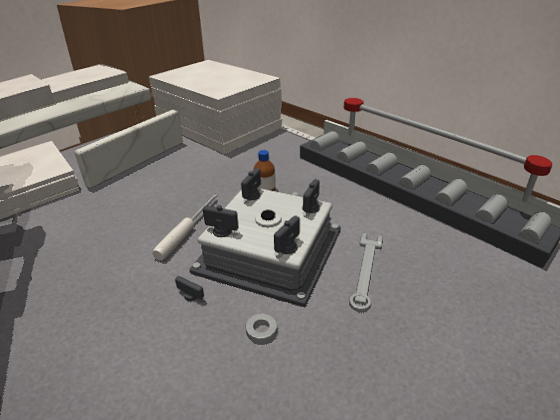

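Emit:
send_rows(
  plan=[
    [0.015,-0.045,0,0.05],
    [0.015,-0.045,0,0.05],
    [0.015,-0.045,0,0.05],
    [0.015,-0.045,0,0.05],
    [0.015,-0.045,0,0.05],
    [0.015,-0.045,0,0.05],
    [0.04,-0.028,0,0.05],
    [0.04,-0.028,0,0.05],
    [0.04,-0.028,0,0.05],
    [0.04,-0.028,0,0.05],
    [0.04,-0.028,0,0.05],
    [0.04,-0.028,0,0.05],
  ],
  hand=0.6,
)

```text
time: 1.3
eef_pos: [0.5544, 0.1174, 0.4042]
tcp_rot: [0.442, -0.552, 0.442, 0.552]
ft_force: [-0.0, 1.2, 0.3]
width: 0.0528
```

Emit:
send_rows(
  plan=[
    [0.018,-0.021,-0.02,0.04],
    [0.018,-0.021,-0.02,0.04],
    [0.018,-0.021,-0.02,0.04],
    [0.017,-0.019,-0.02,0.045],
    [0,0,-0.02,0],
    [0,0,0,0],
    [0,0,0,0],
  ],
)

```text
time: 2.0
eef_pos: [0.6238, 0.0372, 0.3043]
tcp_rot: [0.395, -0.586, 0.396, 0.587]
ft_force: [0.4, 0.4, 0.8]
width: 0.0525
```

```bash
cat >> h.py <<'E'
from scipy.spatial.transform import Rotation as R
def tool():
    s=readout.read_state(); q=s["tcp_rot"]; M=R.from_quat(np.roll(q,-1)).as_matrix()
    print("t",s["time"],"tcp",s["eef_pos"].round(4),"grasp",(s["eef_pos"]+.163*M[:,0]).round(4),"jaw",np.degrees(np.arctan2(M[1,2],M[0,2])).round(1),"w",round(s["width"],4),"F",s["ft_force"].round(1),"j",s["joint_pos"].round(2))
E
python3 - <<'E'
from h import *
tool()
im,d,P=cloud("side"); cv2.imwrite("pics/s1.png",im)
E
```

```text
t 2.0 tcp [0.6238 0.0372 0.3043] grasp [0.6236 0.0372 0.1413] jaw 112.0 w 0.0525 F [0.4 0.4 0.8] j [ 0.01  0.16  1.33  0.    1.65 -1.95]
```

View pics/s1.png

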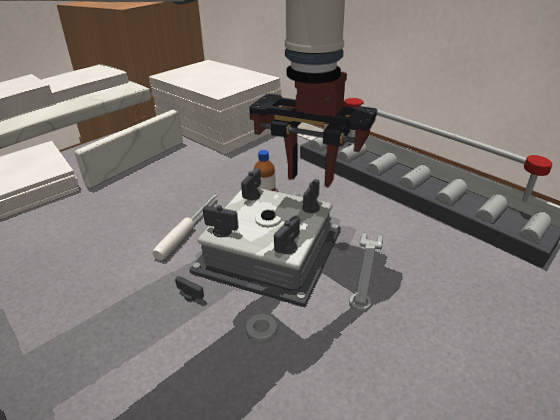

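Emit:
send_rows(
  plan=[
    [0.001,-0.002,-0.02,0],
    [0,0,-0.01,0],
    [0,0,-0.009,0],
    [0,0,0,0],
    [0,0,0,0],
  ],
)

```text
time: 2.55
eef_pos: [0.625, 0.0352, 0.2661]
tcp_rot: [-0.395, 0.586, -0.395, -0.586]
ft_force: [0.4, -0.1, 0.3]
width: 0.0527
```

Emit:
send_rows(
  plan=[
    [0,0,0,0],
    [0,0,0,0],
    [0,0,0,0],
    [0,0,0,0],
    [0,0,0,0],
    [0,0,0,0],
    [0,0,0,0],
    [0,0,0,0],
  ],
  hand=0,
)

```text
time: 3.35
eef_pos: [0.6248, 0.0356, 0.2657]
tcp_rot: [0.395, -0.586, 0.395, 0.587]
ft_force: [-3.3, 4.1, 1.4]
width: 0.012
```

Emit:
send_rows(
  plan=[
    [0,0,0,-0.12],
    [0,0,0,-0.13],
    [0,0,0,-0.13],
    [0,0,0,-0.13],
    [0,0,0,-0.13],
    [0,0,0,-0.13],
    [0,0,0,-0.13],
    [0,0,0,-0.13],
    [0,0,0,-0.13],
    [0,0,0,-0.13],
    [0,0,0,-0.13],
    [0,0,0,-0.12],
  ],
)

```text
time: 4.55
eef_pos: [0.6249, 0.0358, 0.2657]
tcp_rot: [0.692, -0.144, 0.692, 0.145]
ft_force: [-1.8, 4.7, 1.6]
width: 0.0115
```

Emit:
send_rows(
  plan=[
    [0,0,0,0],
    [0,0,0,0],
  ],
)

```text
time: 4.75
eef_pos: [0.6249, 0.0358, 0.2657]
tcp_rot: [0.692, -0.145, 0.692, 0.146]
ft_force: [-2.2, 5.1, 0.8]
width: 0.0119
```

Run:
```python
from h import *
tool(); print(readout.read_state()["moment"])
```

```text
t 4.75 tcp [0.6249 0.0358 0.2657] grasp [0.6249 0.0361 0.1027] jaw 23.8 w 0.0119 F [-2.2  5.1  0.8] j [ 0.    0.18  1.38  0.    1.58 -0.41]
[ 0.84772633  0.32807946 -0.14414744]
```

Emit:
send_rows(
  plan=[
    [0,0,0,0],
    [0,0,0,0],
    [0,0,0,0],
    [0,0,0,0],
    [0,0,0,0],
    [0,0,0.015,0],
    [0,0,0.02,0],
    [0,0,0.02,0],
    [0,0,0,0],
  ],
  hand=0.6,
)

```text
time: 5.65
eef_pos: [0.6255, 0.035, 0.3258]
tcp_rot: [0.695, -0.146, 0.689, 0.145]
ft_force: [0.3, -0.6, 0.7]
width: 0.053
```

Emit:
send_rows(
  plan=[
    [-0.004,0.009,0,0.125],
    [-0.004,0.009,0,0.125],
    [-0.004,0.009,0,0.125],
    [-0.004,0.009,0,0.125],
    [-0.004,0.009,0,0.125],
    [-0.004,0.009,0,0.125],
    [-0.004,0.009,0,0.125],
    [-0.004,0.009,0,0.125],
    [-0.004,0.009,0,0.125],
    [-0.004,0.009,0,0.125],
    [-0.003,0.009,0,0.125],
    [0,0,0,0.112],
  ],
)

```text
time: 6.85
eef_pos: [0.5816, 0.135, 0.3201]
tcp_rot: [0.409, -0.577, 0.409, 0.577]
ft_force: [-0.2, 0.4, 0.1]
width: 0.0523
```

Emit:
send_rows(
  plan=[
    [0,0,0,0],
    [0,0,0,0],
  ],
)

```text
time: 7.05
eef_pos: [0.582, 0.134, 0.3203]
tcp_rot: [0.412, -0.575, 0.412, 0.575]
ft_force: [-0.1, 0.4, -0.4]
width: 0.0528
```

Run:
```python
from h import *
tool()
im,d,P=cloud("side"); cv2.imwrite("pics/s2.png",im)
m=(P[...,2]>0.1)&(P[...,2]<0.115)&(abs(P[...,0]-.553)<.14)&(abs(P[...,1]-.064)<.14)
n,l,st,c=cv2.connectedComponentsWithStats(m.astype(np.uint8))
for i in range(1,n):
    if st[i,4]>30: print(st[i],cv2.minAreaRect(P[l==i][:,:2].astype(np.float32)*1000))
```

```text
t 7.05 tcp [0.582  0.134  0.3203] grasp [0.5819 0.1339 0.1573] jaw 108.8 w 0.0528 F [-0.1  0.4 -0.4] j [ 0.17  0.08  1.39 -0.    1.67 -1.73]
[241 168  20  21 198] ((582.3135986328125, 134.58834838867188), (56.16702651977539, 12.083178520202637), 18.086353302001953)
[295 183  34  14 301] ((625.467529296875, 34.89834976196289), (12.819390296936035, 55.27693176269531), 23.867883682250977)
[203 205  35  16 341] ((481.00396728515625, 92.19219207763672), (13.410139083862305, 55.192657470703125), 28.356821060180664)
[274 215  26  27 312] ((524.2227172851562, -8.94205093383789), (54.710994720458984, 11.969732284545898), 10.030233383178711)
```

View pics/s2.png

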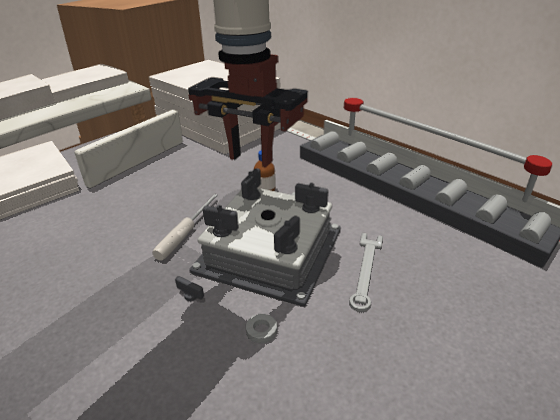

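The wing opposite the tight nut (pixel 311,193) now lies at 113.9° against pump y at 113.4°. The other two are still loose. The fingers (235,155 and 267,162) stand over the next nut (251,183).

Emit:
send_rows(
  plan=[
    [0,0.001,-0.02,0],
    [0,0,-0.02,0],
    [0,0,-0.014,0],
    [0,0,0,0],
    [0,0,0,0],
  ],
)

```text
time: 7.6
eef_pos: [0.5821, 0.1349, 0.2668]
tcp_rot: [0.411, -0.575, 0.411, 0.575]
ft_force: [-0.5, 0.0, -0.5]
width: 0.0527
```

Emit:
send_rows(
  plan=[
    [0,0,0,0],
    [0,0,0,0],
    [0,0,0,0],
    [0,0,0,0],
    [0,0,0,0],
    [0,0,0,0],
    [0,0,0,0],
    [0,0,0,0],
  ],
  hand=0,
)

```text
time: 8.4
eef_pos: [0.5816, 0.1364, 0.2669]
tcp_rot: [0.411, -0.575, 0.41, 0.577]
ft_force: [-2.1, 5.2, 1.8]
width: 0.0117
```

Emit:
send_rows(
  plan=[
    [0,0,0,-0.12],
    [0,0,0,-0.125],
    [0,0,0,-0.125],
    [0,0,0,-0.125],
    [0,0,0,-0.125],
    [0,0,0,-0.125],
    [0,0,0,-0.125],
    [0,0,0,-0.125],
    [0,0,0,-0.125],
    [0,0,0,-0.125],
    [0,0,0,-0.125],
    [0,0,0,-0.12],
  ],
)

```text
time: 9.6
eef_pos: [0.5816, 0.1362, 0.2669]
tcp_rot: [0.692, -0.142, 0.693, 0.144]
ft_force: [-2.8, 4.0, 1.5]
width: 0.012
```

Emit:
send_rows(
  plan=[
    [0,0,0,0],
    [0,0,0,0],
  ],
)

```text
time: 9.8
eef_pos: [0.5816, 0.1362, 0.2669]
tcp_rot: [0.692, -0.144, 0.692, 0.146]
ft_force: [-3.8, 4.7, 2.0]
width: 0.0119
```

Emit:
send_rows(
  plan=[
    [0,0,0,0],
    [0,0,0,0],
    [0,0,0,0],
    [0,0,0,0],
    [0,0,0,0],
    [0,0,0.015,0],
    [0,0,0.02,0],
    [0,0,0.02,0],
    [0,0,0,0],
  ],
  hand=0.6,
)

```text
time: 10.7
eef_pos: [0.5825, 0.1351, 0.3266]
tcp_rot: [0.695, -0.145, 0.69, 0.145]
ft_force: [0.3, -0.2, 0.5]
width: 0.0528
```

Run:
```python
from h import *
tool()
```

```text
t 10.7 tcp [0.5825 0.1351 0.3266] grasp [0.5836 0.1353 0.1636] jaw 23.6 w 0.0528 F [ 0.3 -0.2  0.5] j [ 0.17  0.08  1.38 -0.    1.67 -0.24]
```

Emit:
send_rows(
  plan=[
    [-0.0048,-0.012,0,0.112],
    [-0.0048,-0.012,0,0.112],
    [-0.0048,-0.012,0,0.112],
    [-0.0048,-0.012,0,0.112],
    [-0.0048,-0.012,0,0.112],
    [-0.0048,-0.012,0,0.112],
    [-0.0048,-0.012,0,0.112],
    [-0.0048,-0.012,0,0.112],
    [-0.0048,-0.012,0,0.112],
    [-0.0048,-0.012,0,0.112],
    [-0.0048,-0.012,0,0.112],
    [-0.0048,-0.012,0,0.112],
  ],
)

```text
time: 11.9
eef_pos: [0.5241, -0.0094, 0.3212]
tcp_rot: [0.45, -0.545, 0.45, 0.545]
ft_force: [-0.1, 0.3, -0.4]
width: 0.053
```

Emit:
send_rows(
  plan=[
    [0,0,0,0],
    [0,0,0,0],
  ],
)

```text
time: 12.1
eef_pos: [0.5244, -0.0089, 0.3214]
tcp_rot: [0.453, -0.543, 0.453, 0.543]
ft_force: [-0.6, -0.2, 0.5]
width: 0.0528
```

Run:
```python
from h import *
tool()
im,d,P=cloud("side"); cv2.imwrite("pics/s3.png",im)
m=(P[...,2]>0.1)&(P[...,2]<0.115)&(abs(P[...,0]-.553)<.14)&(abs(P[...,1]-.064)<.14)
n,l,st,c=cv2.connectedComponentsWithStats(m.astype(np.uint8))
for i in range(1,n):
    if st[i,4]>30: print(st[i],cv2.minAreaRect(P[l==i][:,:2].astype(np.float32)*1000))
```

```text
t 12.1 tcp [ 0.5244 -0.0089  0.3214] grasp [ 0.5244 -0.0089  0.1584] jaw 100.4 w 0.0528 F [-0.6 -0.2  0.5] j [-0.08 -0.11  1.58  0.    1.67 -1.83]
[236 172  26  13 205] ((580.6655883789062, 138.33438110351562), (12.474586486816406, 48.26144027709961), 25.759918212890625)
[295 183   6   9  46] ((613.8115234375, 55.11286926269531), (9.450556755065918, 8.23737621307373), 43.67070770263672)
[315 186  14  12 124] ((632.305908203125, 19.171695709228516), (13.033551216125488, 21.255630493164062), 21.77288246154785)
[203 205  35  16 341] ((481.322998046875, 92.62998962402344), (14.50206470489502, 55.60689926147461), 26.359697341918945)
[274 215  26  27 313] ((524.3710327148438, -8.476390838623047), (55.43264389038086, 12.4478759765625), 12.176289558410645)
```

View pics/s3.png

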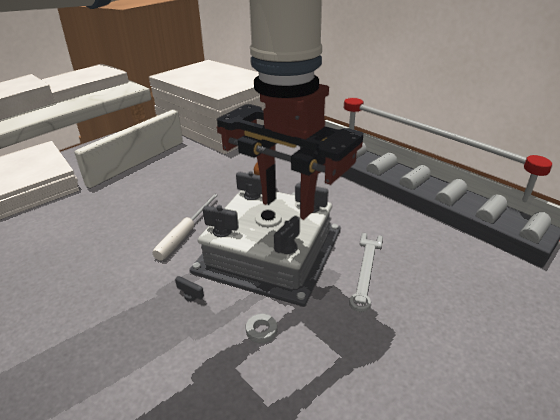

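The second nut (249,184) has turned and lies parallel to the tight one (220,215). The fingers (268,195 and 308,208) stand over the last nut (288,233), so I go down onto it.

Emit:
send_rows(
  plan=[
    [0,0.001,-0.02,0],
    [0,0,-0.02,0],
    [0,0,-0.015,0],
    [0,0,0,0],
    [0,0,0,0],
  ],
)

```text
time: 12.65
eef_pos: [0.5245, -0.0077, 0.2667]
tcp_rot: [0.452, -0.544, 0.452, 0.544]
ft_force: [0.9, 0.3, 0.7]
width: 0.0527
```

Emit:
send_rows(
  plan=[
    [0,0,0,0],
    [0,0,0,0],
    [0,0,0,0],
    [0,0,0,0],
    [0,0,0,0],
    [0,0,0,0],
    [0,0,0,0],
    [0,0,0,0],
  ],
  hand=0,
)

```text
time: 13.45
eef_pos: [0.5244, -0.0077, 0.2668]
tcp_rot: [0.452, -0.544, 0.451, 0.544]
ft_force: [-1.2, 2.6, 1.3]
width: 0.0117
```

Emit:
send_rows(
  plan=[
    [0,0,0,-0.112],
    [0,0,0,-0.112],
    [0,0,0,-0.112],
    [0,0,0,-0.112],
    [0,0,0,-0.112],
    [0,0,0,-0.112],
    [0,0,0,-0.112],
    [0,0,0,-0.112],
    [0,0,0,-0.112],
    [0,0,0,-0.112],
    [0,0,0,-0.112],
    [0,0,0,-0.112],
  ],
)

```text
time: 14.65
eef_pos: [0.5243, -0.008, 0.2668]
tcp_rot: [0.692, -0.143, 0.693, 0.143]
ft_force: [-2.3, 0.8, 2.5]
width: 0.0117
```

Emit:
send_rows(
  plan=[
    [0,0,0,0],
    [0,0,0,0],
  ],
)

```text
time: 14.85
eef_pos: [0.5243, -0.008, 0.2668]
tcp_rot: [0.692, -0.146, 0.692, 0.146]
ft_force: [-2.1, 1.1, 3.3]
width: 0.0121
```

Emit:
send_rows(
  plan=[
    [0,0,0,0],
    [0,0,0,0],
    [0,0,0,0],
    [0,0,0,0],
    [0,0,0,0],
    [0,0,0.015,0],
    [0,0,0.02,0],
    [0,0,0.03,0],
    [0,0,0.03,0],
    [0,0,0.03,0],
    [0,0,0.02,0],
  ],
  hand=0.6,
)

```text
time: 15.95
eef_pos: [0.5241, -0.0079, 0.4157]
tcp_rot: [0.694, -0.145, 0.691, 0.144]
ft_force: [0.5, 0.0, -0.3]
width: 0.0526
```

Emit:
send_rows(
  plan=[
    [-0.02,-0.03,0,0],
    [-0.02,-0.03,0,0],
    [-0.02,-0.03,0,0],
    [-0.02,-0.03,0,0],
    [-0.02,-0.03,0,0],
    [0,-0.03,0,0],
    [0,-0.03,0,0],
    [0,0,0,0],
    [0,0,0,0],
    [0,0,0,0],
  ],
)

```text
time: 16.95
eef_pos: [0.4245, -0.2172, 0.4123]
tcp_rot: [0.692, -0.145, 0.692, 0.145]
ft_force: [0.3, 0.4, 0.1]
width: 0.0531
```

Run:
```python
from h import *
tool()
for k in("top","side"):
    im,d,P=cloud(k); cv2.imwrite(f"pics/{k}4.png",im)
    m=(P[...,2]>0.1)&(P[...,2]<0.115)&(abs(P[...,0]-.553)<.14)&(abs(P[...,1]-.064)<.14)
    n,l,st,c=cv2.connectedComponentsWithStats(m.astype(np.uint8))
    for i in range(1,n):
        if st[i,4]>30: print(k,st[i],cv2.minAreaRect(P[l==i][:,:2].astype(np.float32)*1000))
```

```text
t 16.95 tcp [ 0.4245 -0.2172  0.4123] grasp [ 0.4246 -0.2172  0.2493] jaw 23.6 w 0.0531 F [0.3 0.4 0.1] j [-0.54 -0.24  1.53  0.    1.85 -0.96]
top [283 165  32  19 257] ((626.010986328125, 35.835689544677734), (12.706463813781738, 55.573020935058594), 23.767484664916992)
top [220 192  33  19 256] ((582.570068359375, 136.7056121826172), (12.68374252319336, 55.7501335144043), 24.12149429321289)
top [311 226  33  20 264] ((525.1488647460938, -7.610706329345703), (12.187056541442871, 55.367523193359375), 23.766056060791016)
top [248 253  33  22 261] ((481.6954345703125, 93.15093231201172), (12.237385749816895, 55.056175231933594), 26.657508850097656)
side [236 172  31  13 259] ((581.4575805664062, 135.18789672851562), (12.341604232788086, 55.462440490722656), 24.76055908203125)
side [295 183  24  13 212] ((622.2236938476562, 41.96488952636719), (12.493124008178711, 40.922767639160156), 25.47614860534668)
side [203 205  35  15 342] ((480.9149475097656, 92.27812194824219), (12.605807304382324, 55.73148727416992), 28.233781814575195)
side [269 220  37  17 375] ((524.81201171875, -8.705432891845703), (12.955268859863281, 55.1252555847168), 24.09933090209961)
```

View pics/top4.png

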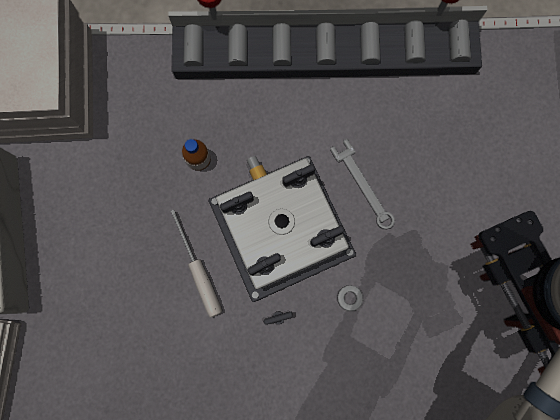

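All four wings (298,175; 236,203; 327,237; 265,264) are parallel and the arm is clear.

```bash
python3 -c "
from bench import r
print(r.sign_off())"
```

```text
the job is handed in; nothing more can be done
None
```

I tightened the three loose wing nuts clockwise and handed the job in at about 17 s of the 51 s allowed. The nut diagonally opposite the tight one went first, and the other two were still loose when I checked it. Each wing was gripped from above and turned on its own axis.

- **Final angles:** the last top picture puts the three turned wings at about 114°, and pump y is about 113.4°, worked out from the nut positions. Both cameras agree to within about 2°.
- **The tight nut:** I did not touch it. It reads 117–118°, so it differs from the turned wings and from pump y by 3–5°, within the 15° allowed. It read the same at the start.
- **Forces and clearance:** wrist force readings stayed under about 8 N, taken only at the end of each move. At hand-in the arm was well clear and touching nothing.
- **Partly hidden view:** at the end, the side camera saw only part of the first nut's wing, so the top view is the better check for that one.

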